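# Set up the flat lap: raise the stone tray one hole and set the drip

## Task

Get the flat lap ready for grinding. Raise the stone tray by one hole: squeeze the spring button in flush, lift the tube until the button clicks out through the next hole and stop there without hauling on it, with both stones still on the tray. Turn the water tap on the machine to half open, 45 degrees, and leave the jar, cup and brush as they are.

Things in the scene. Friction and masses are not known exactly. Their poses are not given: they have to be found in the camera images.
- tray_stand: Fixed stand: dark steel foot 150 x 140 x 12 mm, 26 mm square post and, over it, a 32 mm square aluminium riser tube (wall 2.5 mm) with a black cap. Origin on the bench on the post's axis; z up, x from post to tray, snap button on the +y side. The tube starts 50 mm above the bench and ends at 250 mm, so the button is out of an upright gripper's reach: come from the -x side tilted about 40 degrees.
- button_tip (a point): Tip of the round-nosed steel snap button, 14 mm in diameter, 9 mm proud of the tube's +y face, 25 mm from the post's axis. It sits on the fixed post, always 125 mm above the bench; 5 N start it, 8.5 N hold it flush. Pressed flush by a pad against that face (other finger on the -y face), it lets the lifted tube ride over it and stays hidden until the next hole reaches it and it springs out.
- snap_button (a joint): How far the snap button is pushed in (m): 0 fully out, 0.009 flush with the tube, 0.0115 hidden under the wall. Once it has caught in a hole, pulling the tube against it with more than 45 N bends it. Lifting takes up to about 25 N over the first 15 mm, while the wall rides over the button, then some 8 N; a grip of 45 N holds.
- tray_riser (a joint): Height of riser tube and tray above the start (m): 0 at the start, hanging on the button in one hole; the next hole is at 0.030, the one after at 0.060. Holes are 16 mm wide, 30 mm apart, in the +y face, with 2 mm of play upward. The riser weighs 0.45 to 0.7 kg, slides with about 2.5 N of friction and sinks back if let go between holes; it stops dead when the button has caught.
- tray_floor (a point): Centre of the tray's inner floor. Round steel tray, 128 mm across the floor, rim 10 mm high, on a bracket on the riser's +x side, its centre 112 mm from the post's axis, 204 mm above the bench at the start; it rises with the riser.
- stone_large: Polished domed white marble stone, 48 mm across, 20 mm high, lying flat on the tray. Origin at the centre of its underside.
- stone_small: Polished domed brown stone, 38 mm across, 15 mm high, lying flat on the tray. Origin at the centre of its underside.
- lap_machine: Flat lap grinder, fixed: white cabinet 370 x 300 mm, copper-coloured splash pan up to 150 mm, 200 mm lap disc at 106 mm, white water tank 220 mm wide at the rear (top 283 mm above the bench). A brass pipe with a tap (ball valve) leaves the tank towards -x at 208 mm, then bends down to the lap. Origin on the bench under the tap's stem; z up, x towards the tank, whose face is 97 mm from the stem.
- tap_stem (a point): On the vertical turning axis of the tap lever, at the lever's mid height, 242 mm above the bench.
- lever_grip (a point): Middle of the black sleeve on the tap's flat lever, turning with it, 62 mm from the stem. The sleeve is 55 mm long (along the lever), 18 mm wide and 14 mm high, its middle 242 mm above the bench, with 85 mm of free space under it; pinch it across or push its side.
- tap_lever (a joint): Opening of the tap (rad): 0 shut, lever square to the pipe, pointing to the machine's -y; it opens clockwise seen from above, to 1.571 fully open, in line with the pipe and pointing to -x, away from the tank. Half open is 0.785. It turns against 0.18 N m of friction and stays where it is left.
- grit_jar: Grey jar with steel lid, 66 mm across, 85 mm high, standing on the bench; bystander. Origin at the centre of its underside.
- rinse_cup: White cup, 84 mm across, 85 mm high, standing on the bench; bystander. Origin at the centre of its underside.
- brush: Hand brush with a wooden handle, about 200 mm long, lying on the bench; bystander.
Things that resemble listed ones, but are neither listed nor needed, are in the scene too. What is shaped like the stone_large but black or turquoise is not meant.

How it is judged:
By the outcome, as a careful person would: the job done as asked, in the order asked, and still so for the second after the job is handed in, with the robot touching nothing.
It also fails if it takes over 54 s, if anything falls off the work surface, if the arm or the gripper's body presses on something with over 40 N, if the wrist force passes 120 N, or if a joint passes its speed limit or range.

## Robot

A 6-joint arm with a two-finger parallel gripper is mounted at the origin on the work surface. World frame = base frame: x ahead of the robot, y to its left, z up, the work surface at z = 0. Lengths are in m, angles in rad, forces in N, time in s.
With the tool pointing down it reaches from about 0.3 to 0.825 m from the base axis. Payload 5.4 kg.
Tool frame: the origin (TCP) lies at the very end of the fingers, on their centre line; the grasp point (between the pads) lies 19 mm behind it (r.hold_point_z is the distance from the TCP to the grasp point, in m); y points along the fingers, x is the direction in which the jaws open and shut, and the axes are right-handed (so a half turn about y gives the same grasp; the last joint's range is limited). The gripper opens to 92 mm and grips with 3 to 60 N. Pads are 20 mm wide; open, the fingers measure 128 mm over their backs; the gripper's body (75 mm by 189 mm) begins 69 mm behind the grasp point.
Start: joints at [-1.554, 0.158, 1.597, -0, 1.386, -0.21], TCP at [0.129, -0.56, 0.215] pointing down, gripper open.
Joint ranges: [-2.91, 2.91], [-0.94, 2.29], [0.18, 2.7], [-1.29, 4.43], [0.17, 2.64], [-3, 3]. Speed limits (rad/s): [2.57, 2.57, 3.14, 3.14, 3.14, 3.14].

## Interface

Orientations are given as a 3x3 rotation matrix whose columns are the frame's x, y, z axes.
In Python, from rig import r gives the robot as it stands.
- The arm moves only by the tool carry_out, never from a script. Its argument "motion" is a list of rows, each an object of numbers: "x", "y", "z": the shift along the tool's x, y, z in cm; "wx", "wy", "wz": the turn, a rotation vector about the tool's x, y, z in degrees; "grip": the finger opening in cm, from 0 to 9.19. In form: [{"x": .., "y": .., "z": .., "wx": .., "wy": .., "wz": .., "grip": ..}, ...]. A call has 1 to 12 rows; each row shifts and turns the commanded pose from where the row before left it, along the tool's axes as they then stand; what a row does not reach is not made up. A row lasts 1/12 s, in which the tool goes at most 41.7 mm and 7.16 degrees, less where a joint would pass 70% of its speed; a pose out of reach is approached as far as the arm can. A call is refused whole if a number of a shift passes 4.17 or a number of a turn 7.16, either way. A call with a gripper value outside its range is refused whole. The fingers move at their own pace and stop on an object; "force" is the grip in N (left out, the last holds). Time passes only in rows, so rows that do not move let the fingers close. It gives the time, the measured TCP pose, the force and the opening at its end, in the units of the state.
- r.read_state(): the state, without advancing time (a new reading comes with each control period).
- r.snapshot(name): name is "scene" or "top" or "wrist"; returns a dict with "color" (384x512x3 uint8, blue, green, red), "intrinsics" (3x3 intrinsics, pixels), "k1" (the pictures are not rectified: a ray, as slopes to the right and down, at radius r is drawn at 1 + k1 r^2 times it, then the intrinsics apply), "R" (3x3) and "t" (3): a world point X has camera coordinates R X + t. Camera axes: x right, y down, z forward; pixel columns grow to the right and rows downward; lengths in m; the calibration is good to about 2 mm. A picture is of the moment at which its call begins. There is no depth.
- r.job_done(): hands the job in, once; it reports no verdict.
The state is a dict: "time": time; "joint_positions": joint angles; "qvel": joint speeds; "joint_efforts": joint torques, N m; "tcp_pos": TCP position; "orientation": TCP orientation; "force": force on the tool from outside, world axes, zero at the start; "wrist_torque": the same for the moment, N m; "opening": opening from 0.0 (shut) to 1.0 (fully open).
Only numpy, scipy, OpenCV 4.12 (cv2) and the standard library are available. Lean on these libraries where they do the work, as an engineer would, in place of code of your own. Each camera call takes 0.05 s, during which the arm holds its last target.

## Working session

There is one attempt and no reset: what is moved stays moved. The work goes in short steps, Python scripts to look and compute and a tool call to move; the robot and the scene stay as the last step left them, time stands still between calls to the robot, and variables do not carry over. Pictures are saved under pics/ and viewed, and the job is handed in when it is done.

Besides the shell and the picture viewer there is one more tool, called after "Call:" by a JSON object that holds its "name" and its "arguments". carry_out: Moves the arm, as the interface text tells. Its arguments: {"type":"object","properties":{"motion":{"type":"array","items":{"type":"object","properties":{"x":{"type":"number"},"y":{"type":"number"},"z":{"type":"number"},"wx":{"type":"number"},"wy":{"type":"number"},"wz":{"type":"number"},"grip":{"type":"number"}}}},"force":{"type":"number"}},"required":["motion"]}

```bash
ls; mkdir -p pics; python3 - <<'E'
from rig import r
import cv2,pickle
s=r.read_state();print(s)
d={}
for n in("scene","top","wrist"):
    p=r.snapshot(n);d[n]=p;cv2.imwrite(f"pics/{n}0.png",p["color"]);print(n,p["intrinsics"],p["k1"],p["R"],p["t"])
pickle.dump(d,open("s0.pkl","wb"))
E
```

```text
pics
{'time': 0.0, 'joint_positions': array([-1.55412016e+00,  1.59060072e-01,  1.59823664e+00, -3.96262128e-06,
        1.38619581e+00, -2.10060629e-01]), 'qvel': array([-0.00248281, -0.00093333, -0.00246024,  0.00041063,  0.00118043,
       -0.00022661]), 'joint_efforts': array([-1.14045604e-03, -3.85574770e+01, -3.22107840e+01,  7.00093014e-02,
        3.79740377e-02, -1.23505188e-04]), 'tcp_pos': array([ 0.12924888, -0.55963694,  0.21361053]), 'orientation': array([[ 2.24799726e-01, -3.55758804e-05,  9.74404989e-01],
       [-9.74403216e-01,  1.89954329e-03,  2.24799386e-01],
       [-1.85892190e-03, -9.99998195e-01,  3.92351559e-04]]), 'force': array([ 0.3787404 , -0.31782339,  0.75519694]), 'wrist_torque': array([-0.06172624,  0.0063621 , -0.00507193]), 'opening': 1.001999971028419}
scene [[410.84963326   0.         252.21495988]
 [  0.         410.84963326 196.8043396 ]
 [  0.           0.           1.        ]] -0.03445965753905292 [[ 0.56014936  0.82838931 -0.00196028]
 [ 0.61150525 -0.41508836 -0.67361932]
 [-0.55883273  0.37612871 -0.73907589]] [-0.31287384 -0.20643485  1.59053512]
top [[350.18513617   0.         255.63687562]
 [  0.         350.18513617 190.74635544]
 [  0.           0.           1.        ]] -0.022089590897167322 [[-0.02327443 -0.99961359  0.0151978 ]
 [-0.98146629  0.01995418 -0.19059314]
 [ 0.19021623 -0.01935208 -0.98155147]] [0.01349859 0.55063907 1.35017877]
wrist [[282.21210591   0.         256.29659721]
 [  0.         282.21210591 186.01902284]
 [  0.           0.           1.        ]] -0.005597525429317611 [[ 0.22544851 -0.97425343 -0.0017943 ]
 [-0.93063432 -0.21589895  0.29547827]
 [-0.28825811 -0.0649453  -0.95534778]] [-0.57330078 -0.03350198  0.3925557 ]
```

View pics/scene0.png

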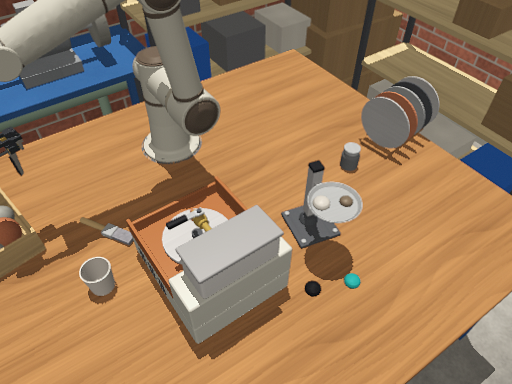

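View pics/top0.png

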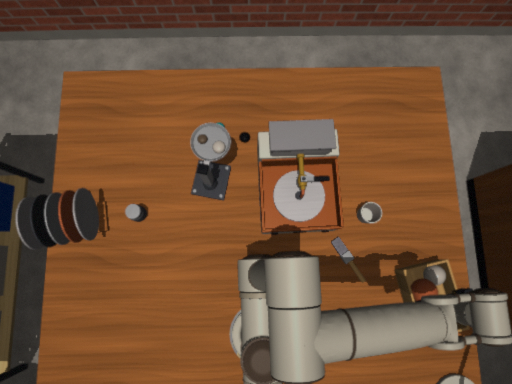

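View pics/wrist0.png

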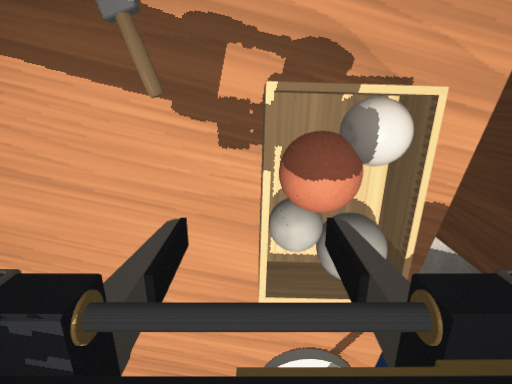

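```bash
python3 - <<'E'
import cv2,pickle
d=pickle.load(open("s0.pkl","rb"))
t=d["top"]["color"];s=d["scene"]["color"]
cv2.imwrite("pics/c1.png",cv2.resize(t[110:210,170:270],None,fx=6,fy=6,interpolation=2))
cv2.imwrite("pics/c2.png",cv2.resize(s[150:250,270:370],None,fx=6,fy=6,interpolation=2))
cv2.imwrite("pics/c3.png",cv2.resize(t[110:240,250:350],None,fx=4.6,fy=4.6,interpolation=2))
cv2.imwrite("pics/c4.png",cv2.resize(s[180:300,120:300],None,fx=4.4,fy=4.4,interpolation=2))
E
```

```text
(no output)
```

View pics/c1.png

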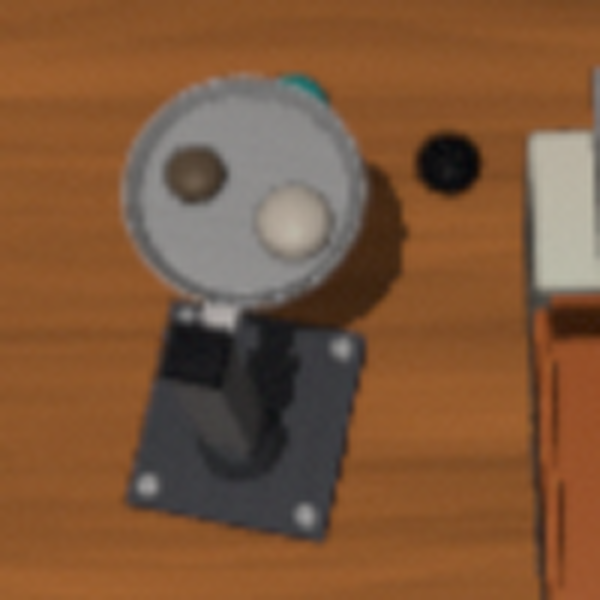

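View pics/c2.png

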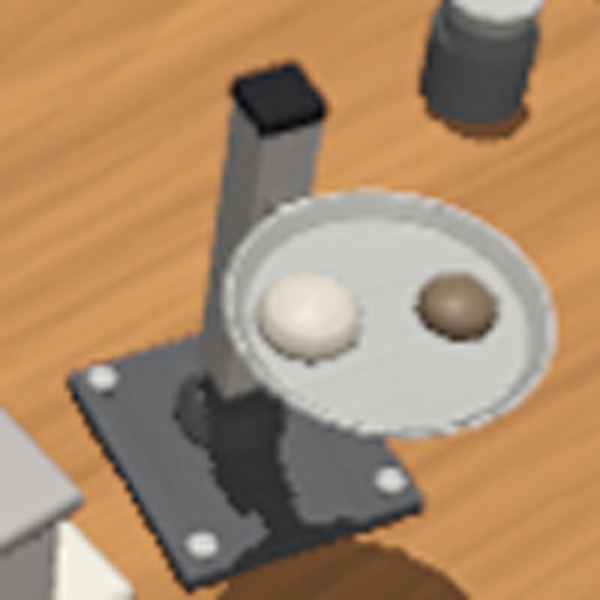

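View pics/c3.png

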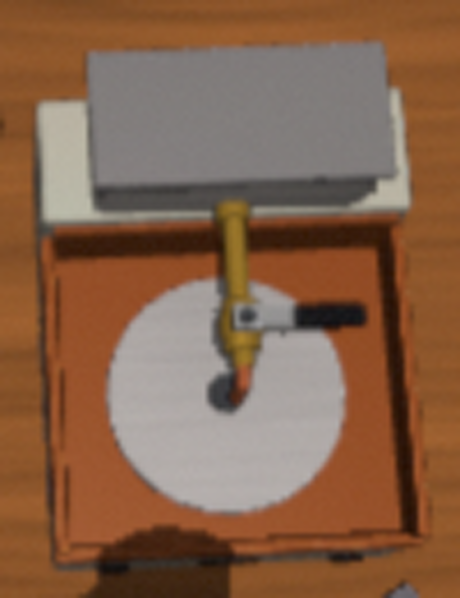

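View pics/c4.png

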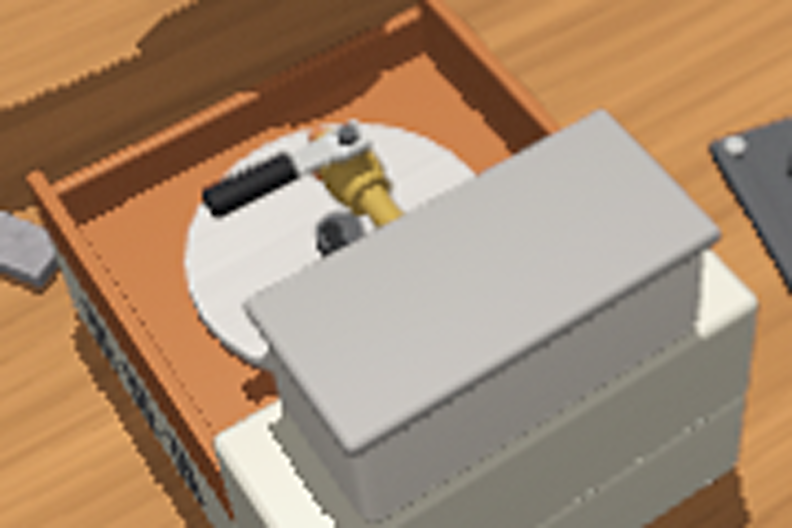

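```bash
cat > h.py <<'E'
import numpy as np,cv2,pickle
from scipy.optimize import least_squares
def proj(p,X):
    X=np.atleast_2d(X);c=X@np.array(p["R"]).T+np.array(p["t"])
    a=c[:,:2]/c[:,2:];r2=(a**2).sum(1,keepdims=True);a=a*(1+p["k1"]*r2)
    K=p["intrinsics"];return a*[K[0,0],K[1,1]]+[K[0,2],K[1,2]]
def atz(p,uv,z):
    f=lambda q:(proj(p,[q[0],q[1],z])-uv).ravel()
    return least_squares(f,[0.5,0]).x
def tri(ps,uvs):
    return least_squares(lambda X:np.concatenate([(proj(p,X)-uv).ravel() for p,uv in zip(ps,uvs)]),[.5,0,.2])
E
python3 - <<'E'
from h import *
d=pickle.load(open("s0.pkl","rb"));T=d["top"];S=d["scene"]
c1=lambda x,y:np.array([(x+.5)/6-.5+170,(y+.5)/6-.5+110])
c2=lambda x,y:np.array([(x+.5)/6-.5+270,(y+.5)/6-.5+150])
c3=lambda x,y:np.array([(x+.5)/4.6-.5+250,(y+.5)/4.6-.5+110])
c4=lambda x,y:np.array([(x+.5)/4.4-.5+120,(y+.5)/4.4-.5+180])
for n,a,b in [("cap",c1(196,358),c2(279,99)),("tray",c1(245,191),c2(390,313)),("stem",c3(247,316),c4(347,133)),("sleeve",c3(331,315),c4(251,184))]:
    o=tri([T,S],[a,b]);print(n,o.x.round(4),o.fun.round(2))
for q in [(365,340),(325,543),(125,503)]:print("footT",atz(T,c1(*q),.012).round(4))
for q in [(67,382),(190,590),(423,503)]:print("footS",atz(S,c2(*q),.012).round(4))
print("cap T z.25",atz(T,c1(196,358),.252),"S",atz(S,c2(279,99),.252))
print("tray T",atz(T,c1(245,191),.212),"S",atz(S,c2(390,313),.212))
for q in [(88,52),(384,43),(395,178),(97,187)]:print("tankT",atz(T,c3(*q),.283).round(4))
for q in [(597,110),(720,237),(352,450),(246,300)]:print("tankS",atz(S,c4(*q),.283).round(4))
for q in [(247,316)]:print("stemT",atz(T,c3(*q),.248).round(4))
for q in [(347,133)]:print("stemS",atz(S,c4(*q),.248).round(4))
for q in [(297,315),(366,315)]:print("slT",atz(T,c3(*q),.248).round(4))
for q in [(210,206),(290,166)]:print("slS",atz(S,c4(*q),.242).round(4))
E
```

```text
cap [0.5949 0.1909 0.2434] [-0.36 -0.23 -0.34  0.07]
tray [0.7067 0.1661 0.2128] [-0.35 -0.24 -0.31  0.06]
stem [ 0.5542 -0.1608  0.2467] [-0.16 -0.07 -0.13  0.01]
sleeve [ 0.5547 -0.2238  0.2445] [-0.53 -0.21 -0.4   0.02]
footT [0.6651 0.1036]
footT [0.5224 0.1323]
footT [0.553 0.269]
footS [0.5283 0.1326]
footS [0.6732 0.1019]
footS [0.6984 0.2367]
cap T z.25 [0.59176624 0.18847302] S [0.60162791 0.18519593]
tray T [0.70610972 0.16489572] S [0.70654629 0.1675076 ]
tankT [ 0.7525 -0.0453]
tankT [ 0.7562 -0.2706]
tankT [ 0.6491 -0.2717]
tankT [ 0.646  -0.0487]
tankS [ 0.6466 -0.0498]
tankS [ 0.7553 -0.0465]
tankS [ 0.7586 -0.2673]
tankS [ 0.6525 -0.2695]
stemT [ 0.5536 -0.1612]
stemS [ 0.5553 -0.161 ]
slT [ 0.5536 -0.1991]
slT [ 0.5526 -0.2515]
slS [ 0.5545 -0.2486]
slS [ 0.5539 -0.1979]
```

```bash
cat >> h.py <<'E'
from scipy.spatial.transform import Rotation as Ro, Slerp
import json
def rows(p0,R0,p1,R1,n,cyl=False,dec=2,extra=None):
    """prints n rows from pose0 to pose1, simulating rounding"""
    p=np.array(p0,float);R=np.array(R0,float);out=[]
    ro=(Ro.from_matrix(R0).inv()*Ro.from_matrix(R1)).as_rotvec()
    c=lambda q:np.array([np.hypot(q[0],q[1]),np.arctan2(q[1],q[0]),q[2]])
    for i in range(1,n+1):
        f=i/n;f=f
        if cyl:
            a=c(p0)*(1-f)+c(p1)*f;pt=np.array([a[0]*np.cos(a[1]),a[0]*np.sin(a[1]),a[2]])
        else: pt=np.array(p0)*(1-f)+np.array(p1)*f
        Rt=(Ro.from_matrix(R0)*Ro.from_rotvec(ro*f)).as_matrix()
        s=np.round(R.T@(pt-p)*100,dec);w=np.round(np.degrees(Ro.from_matrix(R.T@Rt).as_rotvec()),1)
        if abs(w).max()<.1:w=w*0
        p=p+R@s/100;R=R@Ro.from_rotvec(np.radians(w)).as_matrix()
        d={k:float(v) for k,v in zip(["x","y","z","wx","wy","wz"],[*s,*w]) if v!=0};out.append(d)
    for i in range(0,n,12):print(json.dumps(out[i:i+12]))
    print("end",p.round(4));return p,R
yaw=np.radians(-11.8)
xs=np.array([np.cos(yaw),np.sin(yaw),0]);ys=np.array([-np.sin(yaw),np.cos(yaw),0])
C=np.array([.596,.190,.125]);zz=np.array([0,0,1.])
def Rt(deg):
    t=np.radians(deg);a=np.sin(t)*xs-np.cos(t)*zz
    return np.stack([ys,a,np.cross(ys,a)],1)
E
python3 - <<'E'
from h import *
from rig import r
s=r.read_state()
p,R=s["tcp_pos"],s["orientation"]
print(Rt(0))
p,R=rows(p,R,p+[0,0,.12],R,3)
R1=R@Ro.from_rotvec([0,-np.radians(155),0]).as_matrix();print(R1.round(3))
rows(p,R,[.45,.12,.36],R1,24,cyl=True)
E
```

```text
[[ 0.20449605  0.         -0.97886739]
 [ 0.97886739 -0.          0.20449605]
 [ 0.         -1.         -0.        ]]
[{"x": -0.01, "y": -4.0}, {"y": -4.0}, {"x": -0.01, "y": -4.0}]
end [ 0.1292 -0.5598  0.3339]
[[ 0.208 -0.    -0.978]
 [ 0.978  0.001  0.208]
 [ 0.001 -1.     0.   ]]
[{"x": -0.58, "y": -0.11, "z": 3.81, "wy": -6.5}, {"x": -0.4, "y": -0.1, "z": 3.8, "wy": -6.4}, {"x": -0.24, "y": -0.11, "z": 3.78, "wy": -6.5}, {"x": -0.06, "y": -0.11, "z": 3.76, "wy": -6.4}, {"x": 0.1, "y": -0.1, "z": 3.73, "wy": -6.5}, {"x": 0.27, "y": -0.11, "z": 3.69, "wy": -6.4}, {"x": 0.43, "y": -0.1, "z": 3.65, "wy": -6.5}, {"x": 0.59, "y": -0.11, "z": 3.59, "wy": -6.5}, {"x": 0.75, "y": -0.1, "z": 3.54, "wy": -6.4}, {"x": 0.89, "y": -0.11, "z": 3.46, "wy": -6.5}, {"x": 1.04, "y": -0.1, "z": 3.4, "wy": -6.4}, {"x": 1.18, "y": -0.1, "z": 3.32, "wy": -6.5}]
[{"x": 1.32, "y": -0.11, "z": 3.23, "wy": -6.5}, {"x": 1.45, "y": -0.1, "z": 3.14, "wy": -6.4}, {"x": 1.57, "y": -0.11, "z": 3.05, "wy": -6.5}, {"x": 1.69, "y": -0.1, "z": 2.95, "wy": -6.4}, {"x": 1.81, "y": -0.11, "z": 2.85, "wy": -6.5}, {"x": 1.91, "y": -0.1, "z": 2.74, "wy": -6.5}, {"x": 2.02, "y": -0.1, "z": 2.62, "wy": -6.4}, {"x": 2.11, "y": -0.11, "z": 2.51, "wy": -6.5}, {"x": 2.21, "y": -0.1, "z": 2.39, "wy": -6.4}, {"x": 2.28, "y": -0.11, "z": 2.27, "wy": -6.5}, {"x": 2.36, "y": -0.1, "z": 2.15, "wy": -6.4}, {"x": 2.43, "y": -0.11, "z": 2.02, "wy": -6.5}]
end [0.45 0.12 0.36]
```

Call:
{"name": "carry_out", "arguments": {"motion": [{"y":-4},{"y":-4},{"y":-4},{"x":-0.6,"y":-0.1,"z":3.8,"wy":-6.5},{"x":-0.4,"y":-0.1,"z":3.8,"wy":-6.5},{"x":-0.2,"y":-0.1,"z":3.8,"wy":-6.5},{"x":-0.1,"y":-0.1,"z":3.8,"wy":-6.5},{"x":0.1,"y":-0.1,"z":3.7,"wy":-6.5},{"x":0.3,"y":-0.1,"z":3.7,"wy":-6.5},{"x":0.4,"y":-0.1,"z":3.6,"wy":-6.5},{"x":0.6,"y":-0.1,"z":3.6,"wy":-6.5},{"x":0.7,"y":-0.1,"z":3.5,"wy":-6.5}]}}

```text
invalid input
```

Call:
{"name": "carry_out", "arguments": {"motion": [{"x":0.9,"y":-0.1,"z":3.5,"wy":-6.5},{"x":1,"y":-0.1,"z":3.4,"wy":-6.5},{"x":1.2,"y":-0.1,"z":3.3,"wy":-6.5},{"x":1.3,"y":-0.1,"z":3.2,"wy":-6.5},{"x":1.4,"y":-0.1,"z":3.1,"wy":-6.5},{"x":1.6,"y":-0.1,"z":3,"wy":-6.5},{"x":1.7,"y":-0.1,"z":2.9,"wy":-6.5},{"x":1.8,"y":-0.1,"z":2.9,"wy":-6.5},{"x":1.9,"y":-0.1,"z":2.7,"wy":-6.5},{"x":2,"y":-0.1,"z":2.6,"wy":-6.5},{"x":2.1,"y":-0.1,"z":2.5,"wy":-6.5},{"x":2.2,"y":-0.1,"z":2.4,"wy":-6.5}]}}

```text
invalid input
```

```bash
python3 - <<'E'
from rig import r
import cv2,pickle
s=r.read_state();print(s["time"],s["tcp_pos"],s["orientation"].round(3),s["joint_positions"])
p=r.snapshot("wrist");cv2.imwrite("pics/w1.png",p["color"]);pickle.dump(p,open("w1.pkl","wb"))
E
```

```text
0.15 [ 0.1292513  -0.55978933  0.21386267] [[ 0.225 -0.     0.974]
 [-0.974  0.001  0.225]
 [-0.001 -1.     0.   ]] [-1.55413063e+00  1.58900528e-01  1.59791214e+00  1.42327375e-05
  1.38623699e+00 -2.10100120e-01]
```

View pics/w1.png

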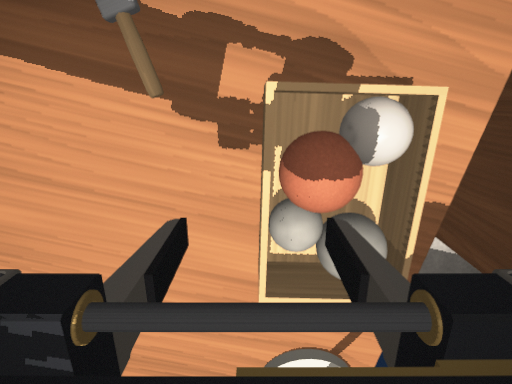

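Call:
{"name": "carry_out", "arguments": {"motion": [{"x":0,"y":-4,"z":0,"wx":0,"wy":0,"wz":0,"grip":9.19},{"x":0,"y":-4,"z":0,"wx":0,"wy":0,"wz":0,"grip":9.19},{"x":0,"y":-4,"z":0,"wx":0,"wy":0,"wz":0,"grip":9.19}]}}

```text
time: 0.45
tcp_pos: [0.1293, -0.5594, 0.3352]
orientation: [[0.225, -0.0, 0.974], [-0.974, 0.002, 0.225], [-0.002, -1.0, 0.001]]
force: [-1.1, -0.5, 0.4]
opening: 0.999
```

Call:
{"name": "carry_out", "arguments": {"motion": [{"x":-0.6,"y":-0.1,"z":3.8,"wx":0,"wy":-6.5,"wz":0,"grip":9.1},{"x":-0.4,"y":-0.1,"z":3.8,"wx":0,"wy":-6.5,"wz":0,"grip":9.1},{"x":-0.2,"y":-0.1,"z":3.8,"wx":0,"wy":-6.5,"wz":0,"grip":9.1},{"x":-0.1,"y":-0.1,"z":3.8,"wx":0,"wy":-6.5,"wz":0,"grip":9.1},{"x":0.1,"y":-0.1,"z":3.7,"wx":0,"wy":-6.5,"wz":0,"grip":9.1},{"x":0.3,"y":-0.1,"z":3.7,"wx":0,"wy":-6.5,"wz":0,"grip":9.1},{"x":0.4,"y":-0.1,"z":3.6,"wx":0,"wy":-6.5,"wz":0,"grip":9.1},{"x":0.6,"y":-0.1,"z":3.6,"wx":0,"wy":-6.5,"wz":0,"grip":9.1},{"x":0.7,"y":-0.1,"z":3.5,"wx":0,"wy":-6.5,"wz":0,"grip":9.1},{"x":0.9,"y":-0.1,"z":3.5,"wx":0,"wy":-6.5,"wz":0,"grip":9.1},{"x":1,"y":-0.1,"z":3.4,"wx":0,"wy":-6.5,"wz":0,"grip":9.1},{"x":1.2,"y":-0.1,"z":3.3,"wx":0,"wy":-6.5,"wz":0,"grip":9.1}]}}

```text
time: 1.45
tcp_pos: [0.4444, -0.2658, 0.3463]
orientation: [[1.0, -0.0, -0.023], [0.023, 0.0, 1.0], [-0.0, -1.0, 0.0]]
force: [-0.4, -0.9, 1.0]
opening: 0.991
```

Call:
{"name": "carry_out", "arguments": {"motion": [{"x":1.3,"y":-0.1,"z":3.2,"wx":0,"wy":-6.5,"wz":0,"grip":9.1},{"x":1.4,"y":-0.1,"z":3.1,"wx":0,"wy":-6.5,"wz":0,"grip":9.1},{"x":1.6,"y":-0.1,"z":3,"wx":0,"wy":-6.5,"wz":0,"grip":9.1},{"x":1.7,"y":-0.1,"z":2.9,"wx":0,"wy":-6.5,"wz":0,"grip":9.1},{"x":1.8,"y":-0.1,"z":2.9,"wx":0,"wy":-6.5,"wz":0,"grip":9.1},{"x":1.9,"y":-0.1,"z":2.7,"wx":0,"wy":-6.5,"wz":0,"grip":9.1},{"x":2,"y":-0.1,"z":2.6,"wx":0,"wy":-6.5,"wz":0,"grip":9.1},{"x":2.1,"y":-0.1,"z":2.5,"wx":0,"wy":-6.5,"wz":0,"grip":9.1},{"x":2.2,"y":-0.1,"z":2.4,"wx":0,"wy":-6.5,"wz":0,"grip":9.1},{"x":2.3,"y":-0.1,"z":2.3,"wx":0,"wy":-6.5,"wz":0,"grip":9.1},{"x":2.4,"y":-0.1,"z":2.1,"wx":0,"wy":-6.5,"wz":0,"grip":9.1},{"x":2.4,"y":-0.1,"z":2,"wx":0,"wy":-5.5,"wz":0,"grip":9.1}]}}

```text
time: 2.45
tcp_pos: [0.4428, 0.12, 0.3584]
orientation: [[0.202, -0.0, -0.979], [0.979, 0.0, 0.202], [0.0, -1.0, 0.0]]
force: [0.1, -0.4, -0.8]
opening: 0.993
```

```bash
python3 - <<'E'
from rig import r
import cv2,pickle
s=r.read_state();print(s["time"],s["tcp_pos"],s["orientation"].round(3),s["joint_positions"])
p=r.snapshot("wrist");cv2.imwrite("pics/w2.png",p["color"]);pickle.dump(p,open("w2.pkl","wb"))
E
```

```text
2.45 [0.44277105 0.12003611 0.35840595] [[ 0.202 -0.    -0.979]
 [ 0.979  0.     0.202]
 [ 0.    -1.     0.   ]] [ 1.82056479e-04 -2.04687232e-01  1.67453733e+00  1.73186810e-04
  1.67200271e+00 -1.36669604e+00]
```

View pics/w2.png

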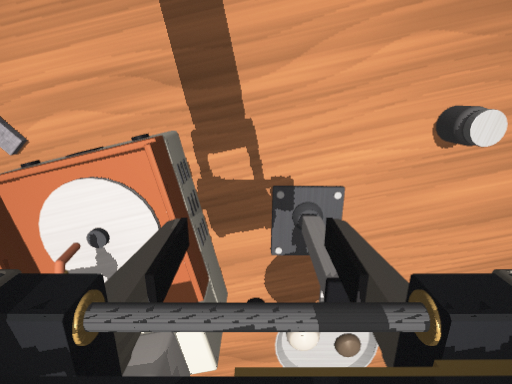

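```bash
python3 - <<'E'
import cv2,pickle
d=pickle.load(open("w2.pkl","rb"))["color"]
cv2.imwrite("pics/c5.png",cv2.resize(d[170:290,250:380],None,fx=5,fy=5,interpolation=2))
E
```

```text
(no output)
```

View pics/c5.png

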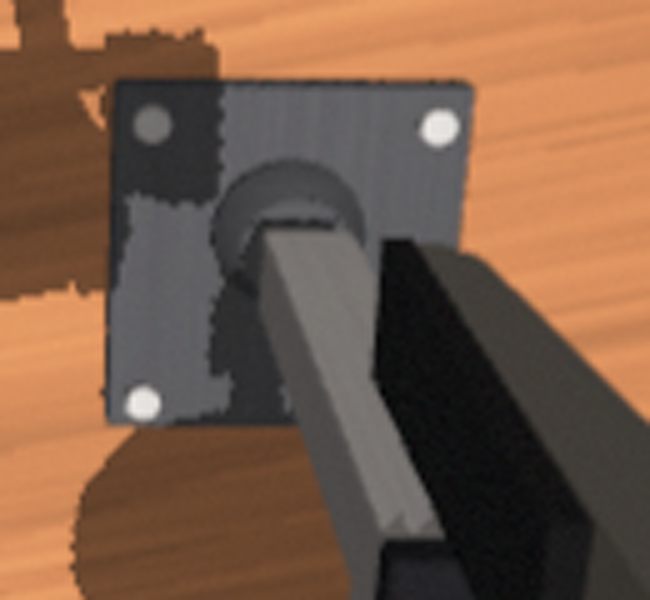

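```bash
python3 - <<'E'
from h import *
d=pickle.load(open("s0.pkl","rb"));T=d["top"];S=d["scene"];W=pickle.load(open("w2.pkl","rb"))
c1=lambda x,y:np.array([(x+.5)/6-.5+170,(y+.5)/6-.5+110])
c2=lambda x,y:np.array([(x+.5)/6-.5+270,(y+.5)/6-.5+150])
c5=lambda x,y:np.array([(x+.5)/5-.5+250,(y+.5)/5-.5+170])
# local pts: (x,y,z, foot?) 
obs=[(T,c1(196,358),(0,0,.25,0)),(S,c2(279,99),(0,0,.25,0)),
(T,c1(245,191),(.112,0,.213,0)),(S,c2(390,313),(.112,0,.213,0))]
sx,sy=.075,.07
obs+=[(T,c1(365,340),(sx,-sy,.012,1)),(T,c1(325,543),(-sx,-sy,.012,1)),(T,c1(125,503),(-sx,sy,.012,1)),
(S,c2(67,382),(-sx,-sy,.012,1)),(S,c2(190,590),(sx,-sy,.012,1)),(S,c2(423,503),(sx,sy,.012,1)),
(W,c5(113,82),(-sx,-sy,.012,1)),(W,c5(473,85),(-sx,sy,.012,1)),(W,c5(107,423),(sx,-sy,.012,1)),
(W,c5(268,232),(-.016,-.016,.05,0)),(W,c5(348,232),(-.016,.016,.05,0))]
def res(q,full=False):
    x,y,a,fx,dz=q;o=[]
    for p,uv,(lx,ly,lz,f) in obs:
        lx=lx+fx*f
        X=[x+lx*np.cos(a)-ly*np.sin(a),y+lx*np.sin(a)+ly*np.cos(a),lz+(0 if f or lz==.05 else dz)]
        o.append((proj(p,X)[0]-uv))
    o=np.array(o);return o if full else o.ravel()
for lo in ("linear","soft_l1"):
    o=least_squares(res,[.596,.19,-.2,0,0],loss=lo,x_scale=[.1,.1,1,.1,.1]);print(o.x.round(4),np.degrees(o.x[2]))
print(res(o.x,True).round(1).tolist())
E
```

```text
[ 0.5971  0.1907 -0.2101  0.0144 -0.0036] -12.038393945768627
[ 0.5973  0.1906 -0.2102  0.0143 -0.0034] -12.042523344682207
[[-0.4, -1.1], [0.3, -0.2], [-0.6, 0.0], [-0.2, 0.7], [0.0, -1.1], [-0.6, -0.2], [-0.7, 0.1], [-0.4, -1.3], [-0.3, -1.0], [1.1, -0.4], [-0.4, 0.1], [0.5, -0.1], [-0.9, 0.9], [-1.5, -0.3], [-0.1, -0.2]]
```

```bash
sed -i 's/^yaw=.*/yaw=-.2101/; s/^C=.*/C=np.array([.5972,.1907,.125]);zz=np.array([0,0,1.])/' h.py; python3 - <<'E'
from h import *
from rig import r
s=r.read_state()
R1=Rt(41);p1=C+(.012-.12)*R1[:,1];print(R1.round(3),p1)
rows(s["tcp_pos"],s["orientation"],p1,R1,7)
E
```

```text
[[ 0.209  0.642 -0.738]
 [ 0.978 -0.137  0.157]
 [ 0.    -0.755 -0.656]] [0.52790371 0.20547723 0.20650863]
[{"x": 1.37, "y": 2.18, "z": -1.0, "wx": -5.9, "wy": 0.1, "wz": 0.1}, {"x": 1.38, "y": 2.27, "z": -0.76, "wx": -5.8, "wy": 0.1}, {"x": 1.38, "y": 2.34, "z": -0.53, "wx": -5.9, "wy": 0.1, "wz": 0.1}, {"x": 1.38, "y": 2.38, "z": -0.28, "wx": -5.9, "wy": 0.1, "wz": 0.1}, {"x": 1.39, "y": 2.39, "z": -0.04, "wx": -5.8, "wy": 0.1, "wz": 0.1}, {"x": 1.39, "y": 2.38, "z": 0.21, "wx": -5.9, "wy": 0.1}, {"x": 1.4, "y": 2.34, "z": 0.45, "wx": -5.9, "wy": 0.1, "wz": 0.1}]
end [0.5279 0.2055 0.2066]
```

Call:
{"name": "carry_out", "arguments": {"motion": [{"x":1.4,"y":2.2,"z":-1.0,"wx":-5.9,"wy":0.1,"wz":0,"grip":9.1},{"x":1.4,"y":2.3,"z":-0.8,"wx":-5.9,"wy":0.1,"wz":0,"grip":9.1},{"x":1.4,"y":2.3,"z":-0.5,"wx":-5.9,"wy":0.1,"wz":0,"grip":9.1},{"x":1.4,"y":2.4,"z":-0.3,"wx":-5.9,"wy":0.1,"wz":0,"grip":9.1},{"x":1.4,"y":2.4,"z":0,"wx":-5.9,"wy":0.1,"wz":0,"grip":9.1},{"x":1.4,"y":2.4,"z":0.2,"wx":-5.9,"wy":0.1,"wz":0,"grip":9.1},{"x":1.3,"y":2.3,"z":0.4,"wx":-5.8,"wy":0.1,"wz":0,"grip":9.1},{"x":0,"y":0,"z":0,"wx":0,"wy":0,"wz":0,"grip":9.1}]}}

```text
time: 3.17
tcp_pos: [0.5261, 0.1961, 0.2011]
orientation: [[0.22, 0.625, -0.749], [0.976, -0.144, 0.166], [-0.004, -0.767, -0.641]]
force: [-1.1, -0.3, -1.0]
opening: 0.988
```

```bash
cat > look.py <<'E'
import sys,cv2,pickle
from rig import r
from h import *
s=r.read_state();print(s["time"],s["tcp_pos"].round(4),s["joint_positions"].round(3),"F",s["force"].round(1),s["opening"])
print(s["orientation"].round(3).tolist())
R=s["orientation"];g=s["tcp_pos"]-.012*R[:,1];e=g-C
print("btn-point err along xs,ys,z mm",[round(1000*float(e@v),1) for v in (xs,ys,zz)])
for n in sys.argv[2:]:
    p=r.snapshot(n);cv2.imwrite(f"pics/{sys.argv[1]}_{n}.png",p["color"]);pickle.dump(p,open(f"{sys.argv[1]}_{n}.pkl","wb"))
E
python3 look.py a wrist
```

```text
3.1667 [0.5261 0.1961 0.2011] [ 0.341 -0.215  2.144 -0.577  0.684 -0.655] F [-1.1 -0.3 -1. ] 0.9883296977129021
[[0.22, 0.625, -0.749], [0.976, -0.144, 0.166], [-0.004, -0.767, -0.641]]
btn-point err along xs,ys,z mm [-78.4, -9.5, 85.3]
```

View pics/a_wrist.png

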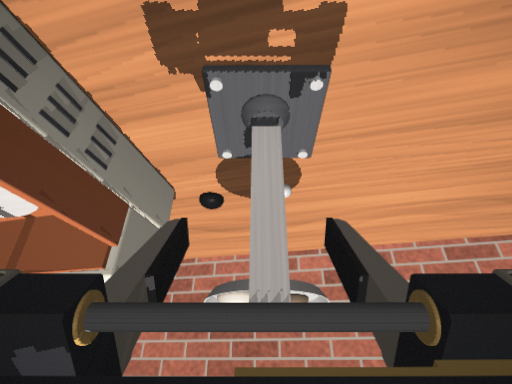

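```bash
python3 - <<'E'
from h import *
p=pickle.load(open("a_wrist.pkl","rb"));im=p["color"].copy()
W=lambda x,y,z:proj(p,[C[0]+x*xs[0]+y*ys[0],C[1]+x*xs[1]+y*ys[1],z])[0]
print("btn",W(0,.025,.125),W(0,.016,.125))
im=cv2.resize(im[90:310,180:350],None,fx=4,fy=4,interpolation=2)
tr=lambda q:tuple(int(v) for v in ((q-[180,90]+.5)*4))
for y in(-.016,.016):cv2.line(im,tr(W(-.016,y,.05)),tr(W(-.016,y,.25)),(0,0,255),1)
cv2.circle(im,tr(W(0,.025,.125)),4,(0,255,0),1)
cv2.imwrite("pics/c6.png",im[:,:600] if 0 else cv2.resize(im,(464,600)))
E
```

```text
btn [290.37032932 190.3321899 ] [281.53840624 190.35637674]
```

View pics/c6.png

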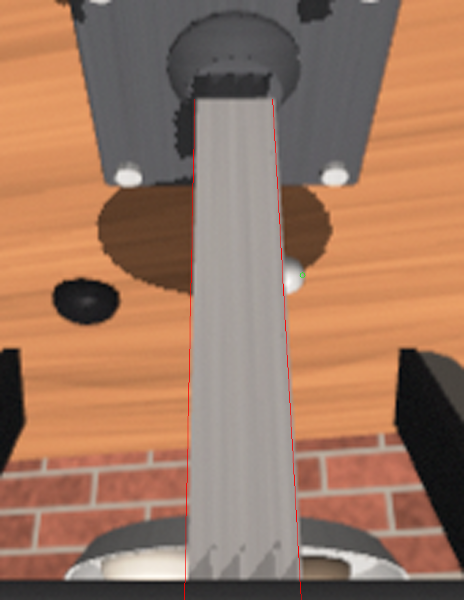

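```bash
python3 - <<'E'
from h import *
from rig import r
s=r.read_state()
R1=Rt(41);p1=C+(.012-.09)*R1[:,1]
p,R=rows(s["tcp_pos"],s["orientation"],p1,R1,3)
rows(p,R,C+.012*R1[:,1],R1,6)
E
```

```text
[{"x": 0.32, "y": 0.91, "z": -0.01, "wx": -0.4, "wy": -0.1, "wz": -0.2}, {"x": 0.33, "y": 0.92, "z": -0.01, "wx": -0.3, "wy": -0.1, "wz": -0.2}, {"x": 0.31, "y": 0.91, "wx": -0.4, "wy": -0.2, "wz": -0.2}]
end [0.5471 0.2014 0.1838]
[{"y": 1.5}, {"y": 1.5}, {"y": 1.5}, {"y": 1.5}, {"y": 1.5}, {"y": 1.5}]
end [0.6049 0.1891 0.1159]
```

Call:
{"name": "carry_out", "arguments": {"motion": [{"x":0.3,"y":0.9,"z":0,"wx":-0.4,"wy":-0.1,"wz":-0.2,"grip":9.1},{"x":0.3,"y":0.9,"z":0,"wx":-0.3,"wy":-0.1,"wz":-0.2,"grip":9.1},{"x":0.3,"y":0.9,"z":0,"wx":-0.4,"wy":-0.2,"wz":-0.2,"grip":9.1},{"x":0,"y":1.5,"z":0,"wx":0,"wy":0,"wz":0,"grip":9.1},{"x":0,"y":1.5,"z":0,"wx":0,"wy":0,"wz":0,"grip":9.1},{"x":0,"y":1.5,"z":0,"wx":0,"wy":0,"wz":0,"grip":9.1},{"x":0,"y":1.5,"z":0,"wx":0,"wy":0,"wz":0,"grip":9.1},{"x":0,"y":0,"z":0,"wx":0,"wy":0,"wz":0,"grip":9.1}]}}

```text
time: 3.88
tcp_pos: [0.5907, 0.1909, 0.1446]
orientation: [[0.213, 0.647, -0.732], [0.977, -0.138, 0.163], [0.005, -0.75, -0.662]]
force: [-0.4, -0.1, 0.0]
opening: 0.994
```

```bash
python3 look.py b wrist; python3 - <<'E'
from h import *
from rig import r
s=r.read_state()
rows(s["tcp_pos"],s["orientation"],C+.012*Rt(41)[:,1],Rt(41),3)
E
```

```text
3.8833 [0.5907 0.1909 0.1446] [ 0.281  0.012  2.075 -0.708  0.5   -0.539] F [-0.4 -0.1  0. ] 0.9936693333240331
[[0.213, 0.647, -0.732], [0.977, -0.138, 0.163], [0.005, -0.75, -0.662]]
btn-point err along xs,ys,z mm [-14.3, -1.2, 28.6]
[{"x": 0.02, "y": 1.06, "z": 0.28, "wx": 0.2, "wy": -0.1}, {"x": 0.03, "y": 1.07, "z": 0.28, "wx": 0.1, "wy": -0.2}, {"x": 0.02, "y": 1.06, "z": 0.28, "wx": 0.2, "wy": -0.1, "wz": 0.1}]
end [0.6049 0.1891 0.1159]
```

View pics/b_wrist.png

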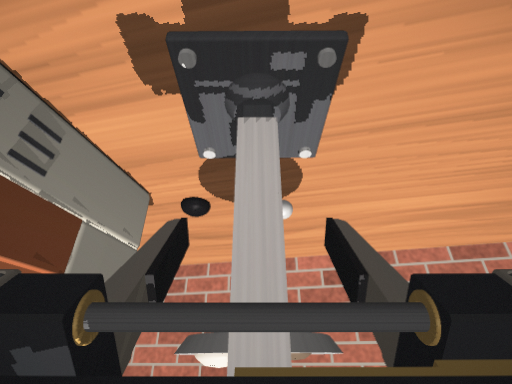

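Call:
{"name": "carry_out", "arguments": {"motion": [{"x":0,"y":1.0,"z":0.3,"wx":0.2,"wy":-0.1,"wz":0,"grip":9.1},{"x":0,"y":1.1,"z":0.3,"wx":0.1,"wy":-0.2,"wz":0,"grip":9.1},{"x":0.1,"y":1.1,"z":0.2,"wx":0.2,"wy":-0.1,"wz":0,"grip":9.1},{"x":0,"y":0,"z":0,"wx":0,"wy":0,"wz":0,"grip":9.1}]}}

```text
time: 4.27
tcp_pos: [0.6046, 0.19, 0.1155]
orientation: [[0.206, 0.641, -0.739], [0.978, -0.135, 0.156], [0.0, -0.755, -0.655]]
force: [-0.0, 0.6, -0.3]
opening: 0.991
```

```bash
python3 look.py c wrist scene; python3 - <<'E'
import cv2
s=cv2.imread("pics/c_scene.png");cv2.imwrite("pics/c_s.png",cv2.resize(s[120:260,240:380],None,fx=4.2,fy=4.2,interpolation=2))
E
```

```text
4.2667 [0.6046 0.19   0.1155] [ 0.268  0.095  2.053 -0.761  0.45  -0.491] F [-0.   0.6 -0.3] 0.9912375487748388
[[0.206, 0.641, -0.739], [0.978, -0.135, 0.156], [0.0, -0.755, -0.655]]
btn-point err along xs,ys,z mm [-0.5, 0.8, -0.5]
```

View pics/c_wrist.png

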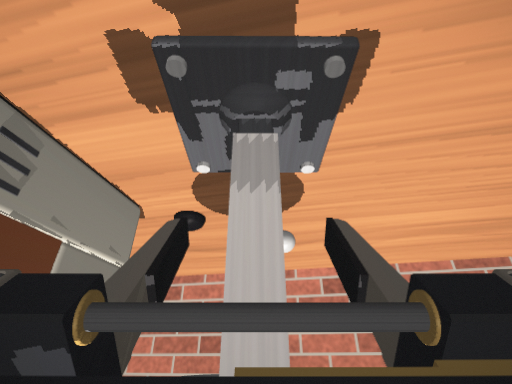

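View pics/c_s.png

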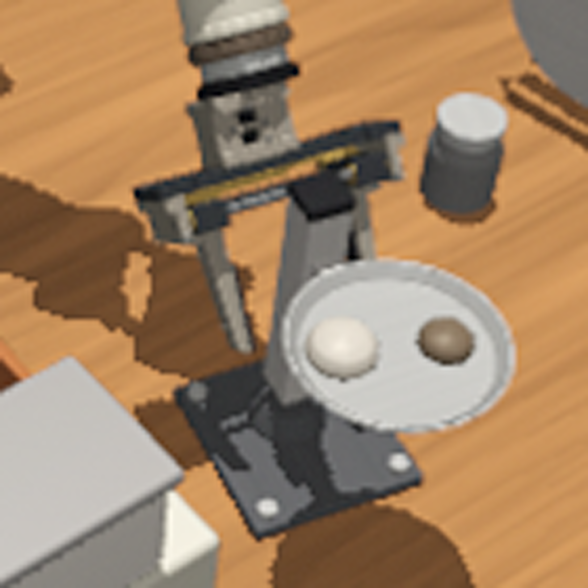

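Call:
{"name": "carry_out", "arguments": {"motion": [{"x":0,"y":0,"z":0,"wx":0,"wy":0,"wz":0,"grip":6.0},{"x":0,"y":0,"z":0,"wx":0,"wy":0,"wz":0,"grip":6.0},{"x":0,"y":0,"z":0,"wx":0,"wy":0,"wz":0,"grip":4.0},{"x":0,"y":0,"z":0,"wx":0,"wy":0,"wz":0,"grip":3.0},{"x":0,"y":0,"z":0,"wx":0,"wy":0,"wz":0,"grip":2.5},{"x":0,"y":0,"z":0,"wx":0,"wy":0,"wz":0,"grip":2.5},{"x":0,"y":0,"z":0,"wx":0,"wy":0,"wz":0,"grip":2.5},{"x":0,"y":0,"z":0,"wx":0,"wy":0,"wz":0,"grip":2.5},{"x":0,"y":0,"z":0,"wx":0,"wy":0,"wz":0,"grip":2.5}], "force": 50}}

```text
time: 5.12
tcp_pos: [0.6036, 0.19, 0.1146]
orientation: [[0.206, 0.641, -0.74], [0.979, -0.136, 0.155], [-0.001, -0.756, -0.655]]
force: [1.0, -12.6, 0.7]
opening: 0.366
```

```bash
python3 look.py d wrist; python3 -c "
from h import *
v=Rt(41).T@np.array([0,0,1]);print(v)"
```

```text
5.1167 [0.6036 0.19   0.1146] [ 0.269  0.095  2.055 -0.764  0.45  -0.488] F [  1.  -12.6   0.7] 0.3660027201590957
[[0.206, 0.641, -0.74], [0.979, -0.136, 0.155], [-0.001, -0.756, -0.655]]
btn-point err along xs,ys,z mm [-1.4, 0.6, -1.3]
[ 0.         -0.75470958 -0.65605903]
```

View pics/d_wrist.png

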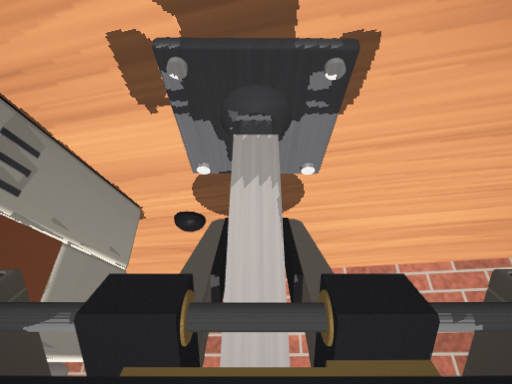

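Call:
{"name": "carry_out", "arguments": {"motion": [{"x":0,"y":0,"z":0,"wx":0,"wy":0,"wz":0,"grip":2.5},{"x":-0.05,"y":0,"z":0,"wx":0,"wy":0,"wz":0,"grip":2.5},{"x":0,"y":0,"z":0,"wx":0,"wy":0,"wz":0,"grip":2.5},{"x":0,"y":0,"z":0,"wx":0,"wy":0,"wz":0,"grip":2.5}], "force": 52}}

```text
time: 5.5
tcp_pos: [0.6035, 0.1893, 0.1144]
orientation: [[0.206, 0.641, -0.74], [0.979, -0.136, 0.155], [-0.001, -0.756, -0.655]]
force: [2.8, -5.1, -2.0]
opening: 0.341
```

```bash
python3 look.py e wrist; python3 - <<'E'
import cv2
s=cv2.imread("pics/e_wrist.png");cv2.imwrite("pics/e_s.png",cv2.resize(s[170:300,190:330],None,fx=4.4,fy=4.4,interpolation=2))
E
```

```text
5.5 [0.6035 0.1893 0.1144] [ 0.267  0.094  2.056 -0.763  0.449 -0.49 ] F [ 2.8 -5.1 -2. ] 0.34134782112389267
[[0.206, 0.641, -0.74], [0.979, -0.136, 0.155], [-0.001, -0.756, -0.655]]
btn-point err along xs,ys,z mm [-1.4, -0.1, -1.5]
```

View pics/e_s.png

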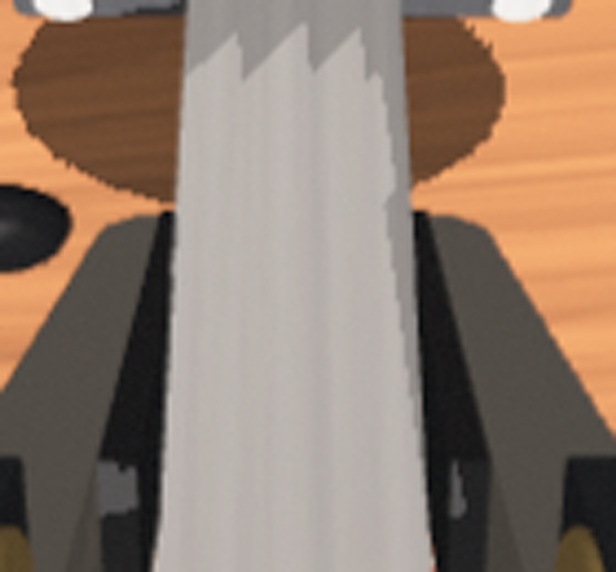

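Call:
{"name": "carry_out", "arguments": {"motion": [{"x":0,"y":-0.15,"z":-0.13,"wx":0,"wy":0,"wz":0,"grip":2.5},{"x":0,"y":-0.15,"z":-0.13,"wx":0,"wy":0,"wz":0,"grip":2.5},{"x":0,"y":-0.15,"z":-0.13,"wx":0,"wy":0,"wz":0,"grip":2.5},{"x":0,"y":0,"z":0,"wx":0,"wy":0,"wz":0,"grip":2.5}]}}

```text
time: 5.88
tcp_pos: [0.6035, 0.1892, 0.1193]
orientation: [[0.206, 0.64, -0.74], [0.979, -0.135, 0.156], [-0.0, -0.756, -0.654]]
force: [12.2, -3.3, -11.1]
opening: 0.341
```

Call:
{"name": "carry_out", "arguments": {"motion": [{"x":0,"y":-0.15,"z":-0.13,"wx":0,"wy":0,"wz":0,"grip":2.5},{"x":0,"y":-0.15,"z":-0.13,"wx":0,"wy":0,"wz":0,"grip":2.5},{"x":0,"y":-0.15,"z":-0.13,"wx":0,"wy":0,"wz":0,"grip":2.5},{"x":0,"y":-0.15,"z":-0.13,"wx":0,"wy":0,"wz":0,"grip":2.5}]}}

```text
time: 6.22
tcp_pos: [0.6035, 0.1892, 0.1265]
orientation: [[0.206, 0.64, -0.741], [0.979, -0.135, 0.155], [-0.0, -0.757, -0.654]]
force: [15.6, -2.5, -15.2]
opening: 0.346
```

Call:
{"name": "carry_out", "arguments": {"motion": [{"x":0,"y":-0.15,"z":-0.13,"wx":0,"wy":0,"wz":0,"grip":2.5},{"x":0,"y":-0.15,"z":-0.13,"wx":0,"wy":0,"wz":0,"grip":2.5},{"x":0,"y":-0.15,"z":-0.13,"wx":0,"wy":0,"wz":0,"grip":2.5}]}}

```text
time: 6.47
tcp_pos: [0.6035, 0.1893, 0.1327]
orientation: [[0.206, 0.64, -0.741], [0.979, -0.135, 0.155], [-0.0, -0.757, -0.654]]
force: [15.3, -3.1, -15.0]
opening: 0.345
```

```bash
python3 look.py f wrist scene; python3 - <<'E'
import cv2
s=cv2.imread("pics/f_scene.png");cv2.imwrite("pics/f_s.png",cv2.resize(s[120:260,240:380],None,fx=4.2,fy=4.2,interpolation=2))
E
```

```text
6.4667 [0.6035 0.1893 0.1327] [ 0.266  0.06   2.048 -0.702  0.48  -0.557] F [ 15.3  -3.1 -15. ] 0.3450033112423887
[[0.206, 0.64, -0.741], [0.979, -0.135, 0.155], [-0.0, -0.757, -0.654]]
btn-point err along xs,ys,z mm [-1.4, -0.1, 16.8]
```

View pics/f_s.png

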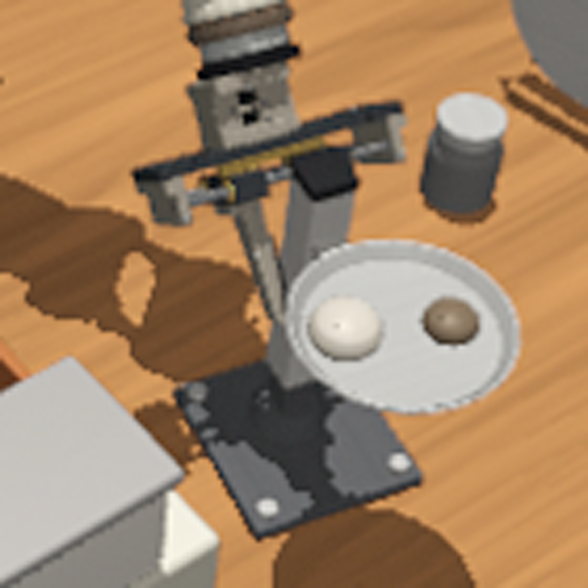

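View pics/f_wrist.png

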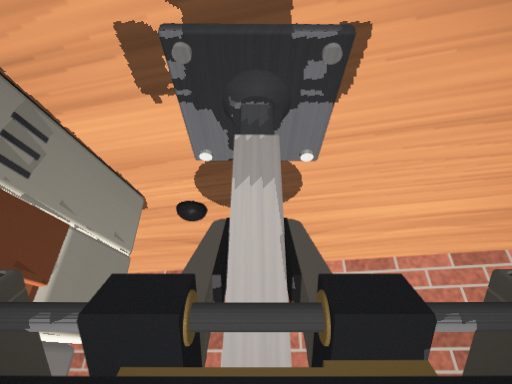

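Call:
{"name": "carry_out", "arguments": {"motion": [{"x":0,"y":-0.15,"z":-0.13,"wx":0,"wy":0,"wz":0,"grip":2.5},{"x":0,"y":-0.15,"z":-0.13,"wx":0,"wy":0,"wz":0,"grip":2.5},{"x":0,"y":-0.15,"z":-0.13,"wx":0,"wy":0,"wz":0,"grip":2.5},{"x":0,"y":-0.15,"z":-0.13,"wx":0,"wy":0,"wz":0,"grip":2.5},{"x":0,"y":0,"z":0,"wx":0,"wy":0,"wz":0,"grip":2.5}]}}

```text
time: 6.98
tcp_pos: [0.6035, 0.1893, 0.1421]
orientation: [[0.206, 0.64, -0.74], [0.979, -0.136, 0.155], [-0.001, -0.756, -0.655]]
force: [4.0, -6.6, -3.9]
opening: 0.347
```

Call:
{"name": "carry_out", "arguments": {"motion": [{"x":0,"y":-0.08,"z":-0.06,"wx":0,"wy":0,"wz":0,"grip":2.5},{"x":0,"y":-0.08,"z":-0.06,"wx":0,"wy":0,"wz":0,"grip":2.5},{"x":0,"y":0,"z":0,"wx":0,"wy":0,"wz":0,"grip":2.5}]}}

```text
time: 7.23
tcp_pos: [0.6035, 0.1892, 0.1444]
orientation: [[0.206, 0.641, -0.739], [0.979, -0.136, 0.155], [-0.001, -0.756, -0.655]]
force: [1.3, -5.8, -0.2]
opening: 0.346
```

```bash
python3 look.py g wrist; python3 - <<'E'
from h import *
p=pickle.load(open("g_wrist.pkl","rb"))
print(proj(p,C+.025*ys))
s=p["color"];cv2.imwrite("pics/g_s.png",cv2.resize(s[120:250,200:340],None,fx=4.4,fy=4.4,interpolation=2))
E
```

```text
7.2333 [0.6035 0.1892 0.1444] [ 0.267  0.039  2.043 -0.676  0.5   -0.587] F [ 1.3 -5.8 -0.2] 0.3462191819016242
[[0.206, 0.641, -0.739], [0.979, -0.136, 0.155], [-0.001, -0.756, -0.655]]
btn-point err along xs,ys,z mm [-1.4, -0.1, 28.5]
[[291.84771505 200.86504527]]
```

View pics/g_s.png

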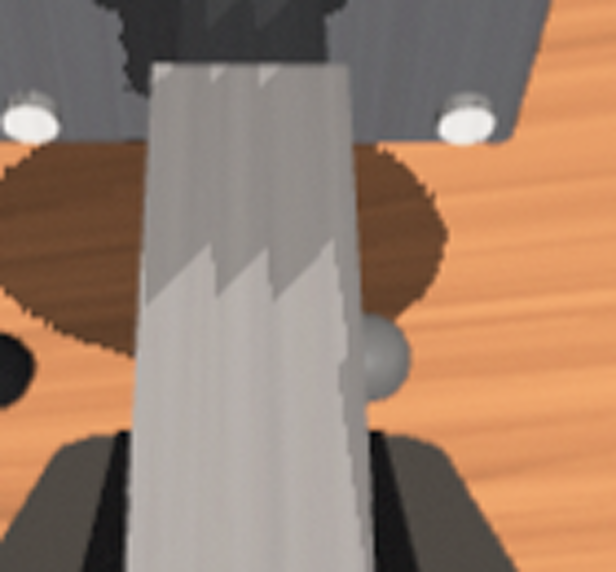

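Call:
{"name": "carry_out", "arguments": {"motion": [{"x":0,"y":0.08,"z":0.06,"wx":0,"wy":0,"wz":0,"grip":2.5},{"x":0,"y":0,"z":0,"wx":0,"wy":0,"wz":0,"grip":2.5}]}}

```text
time: 7.45
tcp_pos: [0.6035, 0.1892, 0.1442]
orientation: [[0.207, 0.641, -0.739], [0.978, -0.136, 0.155], [-0.001, -0.755, -0.656]]
force: [-4.9, -6.6, 5.8]
opening: 0.346
```

Call:
{"name": "carry_out", "arguments": {"motion": [{"x":0,"y":-0.04,"z":-0.03,"wx":0,"wy":0,"wz":0,"grip":3.6},{"x":0,"y":0,"z":0,"wx":0,"wy":0,"wz":0,"grip":4.5},{"x":0,"y":0,"z":0,"wx":0,"wy":0,"wz":0,"grip":6},{"x":0,"y":0,"z":0,"wx":0,"wy":0,"wz":0,"grip":8},{"x":0,"y":0,"z":0,"wx":0,"wy":0,"wz":0,"grip":9.1},{"x":0,"y":0,"z":0,"wx":0,"wy":0,"wz":0,"grip":9.1},{"x":0,"y":0,"z":0,"wx":0,"wy":0,"wz":0,"grip":9.1}]}}

```text
time: 8.03
tcp_pos: [0.6036, 0.1903, 0.144]
orientation: [[0.205, 0.642, -0.739], [0.979, -0.134, 0.155], [0.001, -0.755, -0.655]]
force: [0.2, 0.8, 0.9]
opening: 0.805
```

```bash
python3 look.py i wrist scene; python3 - <<'E'
from h import *
p=pickle.load(open("i_wrist.pkl","rb"));s=p["color"]
a=cv2.resize(s[100:270,160:350],None,fx=2.1,fy=2.1,interpolation=2)
b=cv2.resize(cv2.imread("pics/i_scene.png")[140:240,270:370],(357,357))
cv2.imwrite("pics/i_s.png",np.hstack([a,b]))
E
```

```text
8.0333 [0.6036 0.1903 0.144 ] [ 0.268  0.04   2.043 -0.677  0.497 -0.586] F [0.2 0.8 0.9] 0.8053187921651617
[[0.205, 0.642, -0.739], [0.979, -0.134, 0.155], [0.001, -0.755, -0.655]]
btn-point err along xs,ys,z mm [-1.5, 0.9, 28.1]
```

View pics/i_s.png

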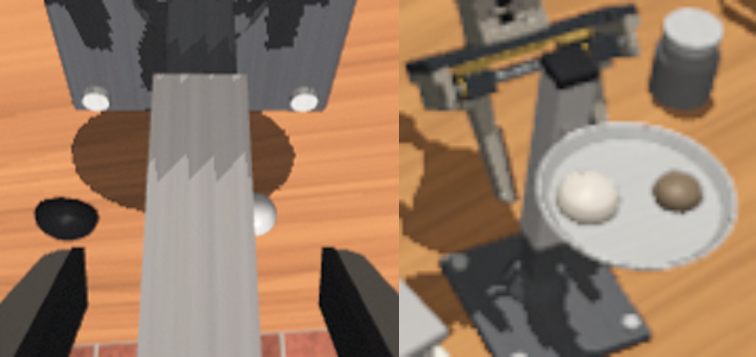

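Call:
{"name": "carry_out", "arguments": {"motion": [{"x":0,"y":-1.5,"z":0,"wx":0,"wy":0,"wz":0,"grip":9.1},{"x":0,"y":-2.5,"z":0,"wx":0,"wy":0,"wz":0,"grip":9.1},{"x":0,"y":-2.5,"z":0,"wx":0,"wy":0,"wz":0,"grip":9.1},{"x":0,"y":-2.5,"z":0,"wx":0,"wy":0,"wz":0,"grip":9.1},{"x":0,"y":-2.5,"z":0,"wx":0,"wy":0,"wz":0,"grip":9.1},{"x":0,"y":0,"z":0,"wx":0,"wy":0,"wz":0,"grip":9.1}]}}

```text
time: 8.63
tcp_pos: [0.5302, 0.2072, 0.2358]
orientation: [[0.203, 0.647, -0.735], [0.979, -0.131, 0.156], [0.005, -0.751, -0.66]]
force: [0.5, 0.1, -0.0]
opening: 0.991
```

```bash
python3 - <<'E'
from h import *
from rig import r
s=r.read_state();print(s["tcp_pos"],s["joint_positions"])
p,R=rows(s["tcp_pos"],s["orientation"],[.44,.12,.37],Rt(0),12)
m=np.radians(1.1);Rm=np.array([[np.cos(m),0,-np.sin(m)],[np.sin(m),0,np.cos(m)],[0,-1,0]]);
# x=mx, y=-z, z = x cross y
Rm[:,2]=np.cross(Rm[:,0],Rm[:,1])
st=np.array([.5545,-.161]);g=st+.062*np.array([np.sin(m),-np.cos(m)])
rows(p,R,[*g,.33],Rm,14)
E
```

```text
[0.53019374 0.20715742 0.23577096] [ 0.35994234 -0.24847371  2.10930061 -0.55898763  0.72099915 -0.68511186]
[{"x": -0.86, "y": -1.23, "z": -0.3, "wx": 3.4}, {"x": -0.86, "y": -1.25, "z": -0.22, "wx": 3.5, "wz": 0.1}, {"x": -0.86, "y": -1.26, "z": -0.15, "wx": 3.4, "wy": 0.1}, {"x": -0.86, "y": -1.26, "z": -0.08, "wx": 3.5}, {"x": -0.86, "y": -1.27, "wx": 3.4, "wz": 0.1}, {"x": -0.86, "y": -1.26, "z": 0.08, "wx": 3.5}, {"x": -0.86, "y": -1.25, "z": 0.15, "wx": 3.4}, {"x": -0.87, "y": -1.25, "z": 0.23, "wx": 3.4, "wz": 0.1}, {"x": -0.86, "y": -1.23, "z": 0.3, "wx": 3.5, "wy": 0.1}, {"x": -0.87, "y": -1.2, "z": 0.37, "wx": 3.4}, {"x": -0.86, "y": -1.18, "z": 0.45, "wx": 3.5, "wz": 0.1}, {"x": -0.87, "y": -1.15, "z": 0.52, "wx": 3.4}]
end [0.44 0.12 0.37]
[{"x": -2.22, "y": 0.29, "z": -1.32, "wy": 5.5}, {"x": -2.09, "y": 0.28, "z": -1.53, "wy": 5.5}, {"x": -1.93, "y": 0.29, "z": -1.72, "wy": 5.5}, {"x": -1.76, "y": 0.29, "z": -1.89, "wy": 5.5}, {"x": -1.57, "y": 0.28, "z": -2.06, "wy": 5.5}, {"x": -1.36, "y": 0.29, "z": -2.19, "wy": 5.4}, {"x": -1.15, "y": 0.28, "z": -2.32, "wy": 5.5}, {"x": -0.92, "y": 0.29, "z": -2.42, "wy": 5.5}, {"x": -0.69, "y": 0.29, "z": -2.49, "wy": 5.5}, {"x": -0.45, "y": 0.28, "z": -2.54, "wy": 5.5}, {"x": -0.2, "y": 0.29, "z": -2.58, "wy": 5.5}, {"x": 0.05, "y": 0.29, "z": -2.59, "wy": 5.5}]
[{"x": 0.3, "y": 0.28, "z": -2.57, "wy": 5.5}, {"x": 0.54, "y": 0.29, "z": -2.52, "wy": 5.5}]
end [ 0.5557 -0.2229  0.33  ]
```

Call:
{"name": "carry_out", "arguments": {"motion": [{"x":-0.9,"y":-1.2,"z":-0.3,"wx":3.4,"wy":0,"wz":0,"grip":9.1},{"x":-0.9,"y":-1.2,"z":-0.2,"wx":3.4,"wy":0,"wz":0,"grip":9.1},{"x":-0.9,"y":-1.3,"z":-0.1,"wx":3.4,"wy":0,"wz":0,"grip":9.1},{"x":-0.9,"y":-1.3,"z":-0.1,"wx":3.4,"wy":0,"wz":0,"grip":9.1},{"x":-0.9,"y":-1.3,"z":0,"wx":3.5,"wy":0,"wz":0,"grip":9.1},{"x":-0.9,"y":-1.3,"z":0.1,"wx":3.5,"wy":0,"wz":0,"grip":9.1},{"x":-0.9,"y":-1.2,"z":0.2,"wx":3.5,"wy":0,"wz":0,"grip":9.1},{"x":-0.8,"y":-1.2,"z":0.2,"wx":3.5,"wy":0,"wz":0,"grip":9.1},{"x":-0.8,"y":-1.2,"z":0.3,"wx":3.4,"wy":0,"wz":0,"grip":9.1},{"x":-0.8,"y":-1.2,"z":0.4,"wx":3.4,"wy":0,"wz":0,"grip":9.1},{"x":-0.8,"y":-1.2,"z":0.4,"wx":3.4,"wy":0,"wz":0,"grip":9.1},{"x":-0.8,"y":-1.2,"z":0.5,"wx":3.4,"wy":0,"wz":0,"grip":9.1}]}}

```text
time: 9.63
tcp_pos: [0.4407, 0.118, 0.365]
orientation: [[0.206, -0.007, -0.978], [0.978, 0.002, 0.206], [0.0, -1.0, 0.007]]
force: [-0.2, -1.4, 0.7]
opening: 0.99
```

Call:
{"name": "carry_out", "arguments": {"motion": [{"x":-2.2,"y":0.3,"z":-1.3,"wx":0,"wy":5.5,"wz":0,"grip":8},{"x":-2.1,"y":0.3,"z":-1.5,"wx":0,"wy":5.5,"wz":0,"grip":7},{"x":-1.9,"y":0.3,"z":-1.7,"wx":0,"wy":5.5,"wz":0,"grip":6},{"x":-1.8,"y":0.3,"z":-1.9,"wx":0,"wy":5.5,"wz":0,"grip":6},{"x":-1.6,"y":0.3,"z":-2.1,"wx":0,"wy":5.5,"wz":0,"grip":6},{"x":-1.4,"y":0.3,"z":-2.2,"wx":0,"wy":5.5,"wz":0,"grip":6},{"x":-1.1,"y":0.3,"z":-2.3,"wx":0,"wy":5.5,"wz":0,"grip":6},{"x":-0.9,"y":0.3,"z":-2.4,"wx":0,"wy":5.5,"wz":0,"grip":6},{"x":-0.7,"y":0.3,"z":-2.5,"wx":0,"wy":5.5,"wz":0,"grip":6},{"x":-0.4,"y":0.3,"z":-2.5,"wx":0,"wy":5.5,"wz":0,"grip":6},{"x":-0.2,"y":0.3,"z":-2.6,"wx":0,"wy":5.5,"wz":0,"grip":6},{"x":0,"y":0.3,"z":-2.6,"wx":0,"wy":5.5,"wz":0,"grip":6}]}}

```text
time: 10.63
tcp_pos: [0.54, -0.1768, 0.3267]
orientation: [[0.979, -0.005, -0.205], [0.205, 0.002, 0.979], [-0.005, -1.0, 0.003]]
force: [-0.1, -0.2, -0.6]
opening: 0.651
```

Call:
{"name": "carry_out", "arguments": {"motion": [{"x":0.3,"y":0.3,"z":-2.5,"wx":0,"wy":5.5,"wz":0,"grip":6},{"x":0.5,"y":0.3,"z":-2.5,"wx":0,"wy":5.5,"wz":0,"grip":6},{"x":0,"y":0,"z":0,"wx":0,"wy":0,"wz":0,"grip":6}]}}

```text
time: 10.88
tcp_pos: [0.5556, -0.2272, 0.3189]
orientation: [[1.0, -0.007, -0.012], [0.012, 0.002, 1.0], [-0.007, -1.0, 0.002]]
force: [0.6, 0.3, -0.9]
opening: 0.654
```

```bash
python3 look.py j wrist top; python3 - <<'E'
from h import *
p=pickle.load(open("j_wrist.pkl","rb"))
for q in [(.5545,-.161,.248),(.5555,-.196,.248),(.5555,-.2505,.248)]:print(proj(p,q))
E
```

```text
10.8833 [ 0.5556 -0.2272  0.3189] [-0.588  0.184  1.365 -0.003  1.6   -0.6  ] F [ 0.6  0.3 -0.9] 0.6539164516684021
[[1.0, -0.007, -0.012], [0.012, 0.002, 1.0], [-0.007, -1.0, 0.002]]
btn-point err along xs,ys,z mm [46.6, -417.4, 205.9]
[[256.44907744 122.17883008]]
[[257.07947402 163.1871192 ]]
[[256.28697326 220.62726909]]
```

View pics/j_wrist.png

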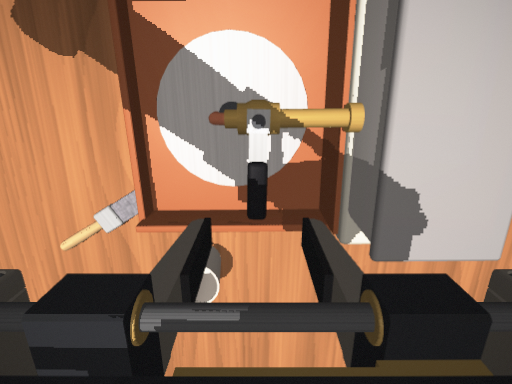

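View pics/j_top.png

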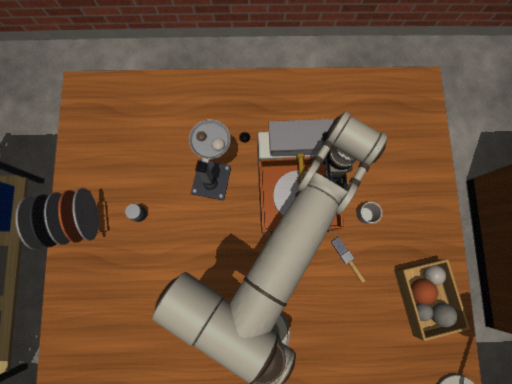

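```bash
python3 - <<'E'
from h import *
p=pickle.load(open("j_wrist.pkl","rb"));s=p["color"]
cv2.imwrite("pics/j_c.png",cv2.resize(s[90:230,205:375],None,fx=4.2,fy=4.2,interpolation=2))
E
```

```text
(no output)
```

View pics/j_c.png

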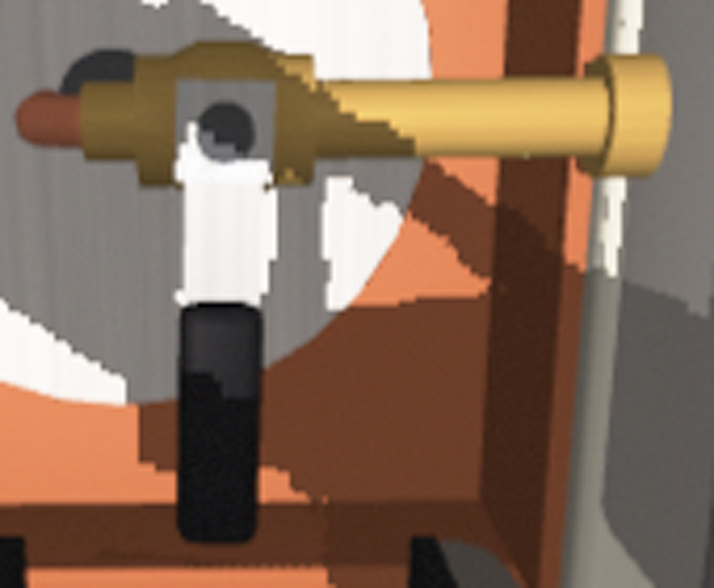

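```bash
python3 - <<'E'
from h import *
p=pickle.load(open("j_wrist.pkl","rb"))
c=lambda x,y:np.array([(x+.5)/4.2-.5+205,(y+.5)/4.2-.5+90])
A=atz(p,c(226,132),.250);B=atz(p,c(221,306),.249);D=atz(p,c(217,540),.249);E=atz(p,c(226,82),.246)
print(A,B,D,E)
for u,v in((A,D),(B,D),(E,D)):print(np.degrees(np.arctan2((v-u)[0],-(v-u)[1])))
P=atz(p,c(110,121),.216);Q=atz(p,c(590,117),.216);print(P,Q,np.degrees(np.arctan2(*(Q-P)[::-1])))
s=np.hypot(*(D-B));print("len",s, np.hypot(*(D-A)))
E
```

```text
[ 0.55613868 -0.15990866] [ 0.55563058 -0.19514647] [ 0.5554692  -0.24760691] [ 0.55599945 -0.15051467]
-0.43738166635164183
-0.1762479530539921
-0.31290620447351686
[ 0.53007184 -0.1602956 ] [ 0.63768499 -0.15797535] 1.2351636851673726
len 0.052460692794792964 0.08770080783321388
```

Call:
{"name": "carry_out", "arguments": {"motion": [{"x":0,"y":2.0,"z":0.2,"wx":0,"wy":0,"wz":0,"grip":6},{"x":0,"y":2.0,"z":0.3,"wx":0,"wy":0,"wz":0,"grip":6},{"x":0,"y":2.0,"z":0,"wx":0,"wy":0,"wz":0,"grip":6},{"x":0,"y":2.0,"z":0,"wx":0,"wy":0,"wz":0,"grip":5},{"x":0,"y":1.3,"z":0,"wx":0,"wy":0,"wz":0,"grip":4},{"x":0,"y":0,"z":0,"wx":0,"wy":0,"wz":0,"grip":4}]}}

```text
time: 11.48
tcp_pos: [0.5535, -0.2156, 0.2258]
orientation: [[1.0, -0.009, -0.022], [0.022, 0.005, 1.0], [-0.009, -1.0, 0.005]]
force: [-0.9, -0.3, -0.4]
opening: 0.452
```

```bash
python3 look.py k wrist
```

```text
11.4833 [ 0.5535 -0.2156  0.2258] [-5.740e-01  2.080e-01  1.518e+00 -1.000e-03  1.426e+00 -5.960e-01] F [-0.9 -0.3 -0.4] 0.45231701610269887
[[1.0, -0.009, -0.022], [0.022, 0.005, 1.0], [-0.009, -1.0, 0.005]]
btn-point err along xs,ys,z mm [42.2, -406.6, 112.8]
```

View pics/k_wrist.png

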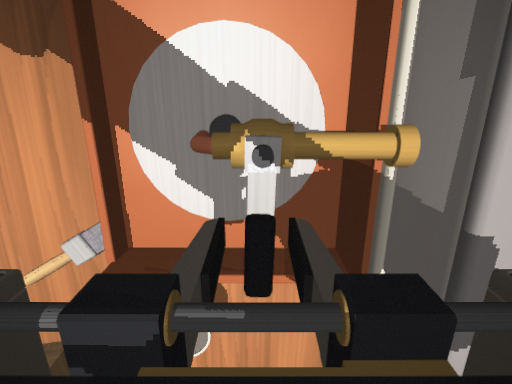

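Call:
{"name": "carry_out", "arguments": {"motion": [{"x":0.1,"y":0,"z":-0.3,"wx":0,"wy":0,"wz":0,"grip":4},{"x":0.1,"y":0,"z":-0.3,"wx":0,"wy":0,"wz":0,"grip":3},{"x":0,"y":0,"z":0,"wx":0,"wy":0.5,"wz":0,"grip":2},{"x":0,"y":0,"z":0,"wx":0,"wy":0,"wz":0,"grip":1.4},{"x":0,"y":0,"z":0,"wx":0,"wy":0,"wz":0,"grip":1.4},{"x":0,"y":0,"z":0,"wx":0,"wy":0,"wz":0,"grip":1.4}], "force": 12}}

```text
time: 12.03
tcp_pos: [0.5571, -0.2241, 0.2303]
orientation: [[1.0, -0.004, -0.012], [0.012, 0.0, 1.0], [-0.004, -1.0, 0.0]]
force: [-2.7, -1.7, 3.1]
opening: 0.194
```

Call:
{"name": "carry_out", "arguments": {"motion": [{"x":-0.5,"y":0,"z":0.02,"wx":0,"wy":4.5,"wz":0,"grip":1.4},{"x":-0.5,"y":0,"z":0.02,"wx":0,"wy":4.5,"wz":0,"grip":1.4},{"x":-0.5,"y":0,"z":0.02,"wx":0,"wy":4.5,"wz":0,"grip":1.4},{"x":0,"y":0,"z":0,"wx":0,"wy":0,"wz":0,"grip":1.4}]}}

```text
time: 12.37
tcp_pos: [0.5418, -0.2226, 0.2303]
orientation: [[0.975, -0.004, 0.224], [-0.224, -0.0, 0.975], [-0.004, -1.0, -0.001]]
force: [-3.2, -3.3, 4.5]
opening: 0.198
```

```bash
python3 look.py l; python3 - <<'E'
from rig import r
import numpy as np
s=r.read_state();d=s["tcp_pos"][:2]-[.5558,-.16];print(np.hypot(*d),np.degrees(np.arctan2(-d[0],-d[1])),np.degrees(np.arctan2(s["orientation"][1,0],s["orientation"][0,0])))
E
```

```text
12.3667 [ 0.5418 -0.2226  0.2303] [-0.595  0.179  1.543 -0.002  1.423 -0.368] F [-3.2 -3.3  4.5] 0.19752086468845909
[[0.975, -0.004, 0.224], [-0.224, -0.0, 0.975], [-0.004, -1.0, -0.001]]
btn-point err along xs,ys,z mm [32.1, -415.7, 117.3]
0.06409759824752717 12.587870103319576 -12.953098142368345
```

Call:
{"name": "carry_out", "arguments": {"motion": [{"x":-0.5,"y":0,"z":0.02,"wx":0,"wy":4.5,"wz":0,"grip":1.4},{"x":-0.5,"y":0,"z":0.02,"wx":0,"wy":4.5,"wz":0,"grip":1.4},{"x":-0.5,"y":0,"z":0.02,"wx":0,"wy":4.5,"wz":0,"grip":1.4},{"x":-0.5,"y":0,"z":0.02,"wx":0,"wy":4.5,"wz":0,"grip":1.4},{"x":-0.5,"y":0,"z":0.02,"wx":0,"wy":4.5,"wz":0,"grip":1.4},{"x":-0.5,"y":0,"z":0.02,"wx":0,"wy":4.5,"wz":0,"grip":1.4},{"x":-0.5,"y":0,"z":0.02,"wx":0,"wy":4.5,"wz":0,"grip":1.4},{"x":0,"y":0,"z":0,"wx":0,"wy":0,"wz":0,"grip":1.4}]}}

```text
time: 13.03
tcp_pos: [0.5115, -0.206, 0.2303]
orientation: [[0.714, -0.004, 0.7], [-0.7, -0.001, 0.714], [-0.003, -1.0, -0.003]]
force: [-4.0, -4.1, 5.1]
opening: 0.196
```

```bash
python3 look.py m wrist; python3 - <<'E'
from rig import r
import numpy as np
s=r.read_state();d=s["tcp_pos"][:2]-[.5558,-.16];print(np.hypot(*d),np.degrees(np.arctan2(-d[0],-d[1])),np.degrees(np.arctan2(s["orientation"][1,0],s["orientation"][0,0])))
E
```

```text
13.0333 [ 0.5115 -0.206   0.2303] [-0.6    0.09   1.641 -0.003  1.414  0.175] F [-4.  -4.1  5.1] 0.1955107529618303
[[0.714, -0.004, 0.7], [-0.7, -0.001, 0.714], [-0.003, -1.0, -0.003]]
btn-point err along xs,ys,z mm [-1.0, -405.8, 117.3]
0.06377834623321328 43.77221889751194 -44.27139077213681
```

View pics/m_wrist.png

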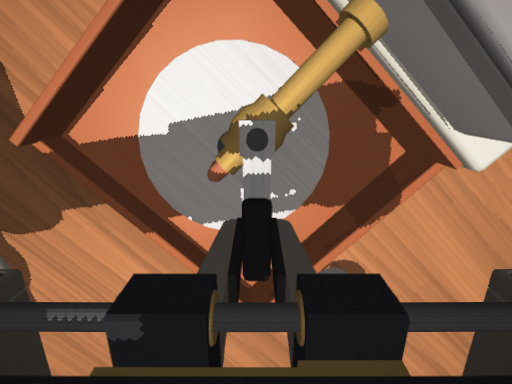

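Call:
{"name": "carry_out", "arguments": {"motion": [{"x":0,"y":0,"z":0,"wx":0,"wy":0,"wz":0,"grip":2.5},{"x":0,"y":0,"z":0,"wx":0,"wy":0,"wz":0,"grip":4},{"x":0,"y":0,"z":0,"wx":0,"wy":0,"wz":0,"grip":5},{"x":0,"y":0,"z":0,"wx":0,"wy":0,"wz":0,"grip":5},{"x":0,"y":-2,"z":0,"wx":0,"wy":0,"wz":0,"grip":5},{"x":0,"y":-2.5,"z":0,"wx":0,"wy":0,"wz":0,"grip":5},{"x":0,"y":-2.5,"z":0,"wx":0,"wy":0,"wz":0,"grip":5},{"x":0,"y":-2.5,"z":0,"wx":0,"wy":0,"wz":0,"grip":5},{"x":0,"y":0,"z":0,"wx":0,"wy":0,"wz":0,"grip":5}]}}

```text
time: 13.83
tcp_pos: [0.5144, -0.2064, 0.3304]
orientation: [[0.716, 0.004, 0.698], [-0.698, -0.003, 0.716], [0.005, -1.0, 0.001]]
force: [0.4, -1.0, 0.9]
opening: 0.546
```

```bash
python3 look.py n wrist; python3 - <<'E'
from h import *
p=pickle.load(open("n_wrist.pkl","rb"));s=p["color"]
cv2.imwrite("pics/n_c.png",cv2.resize(s[60:240,180:380],None,fx=3.3,fy=3.3,interpolation=2))
E
```

```text
13.8333 [ 0.5144 -0.2064  0.3304] [-0.599  0.049  1.489 -0.     1.598  0.174] F [ 0.4 -1.   0.9] 0.5456352432096824
[[0.716, 0.004, 0.698], [-0.698, -0.003, 0.716], [0.005, -1.0, 0.001]]
btn-point err along xs,ys,z mm [1.8, -405.6, 217.4]
```

View pics/n_c.png

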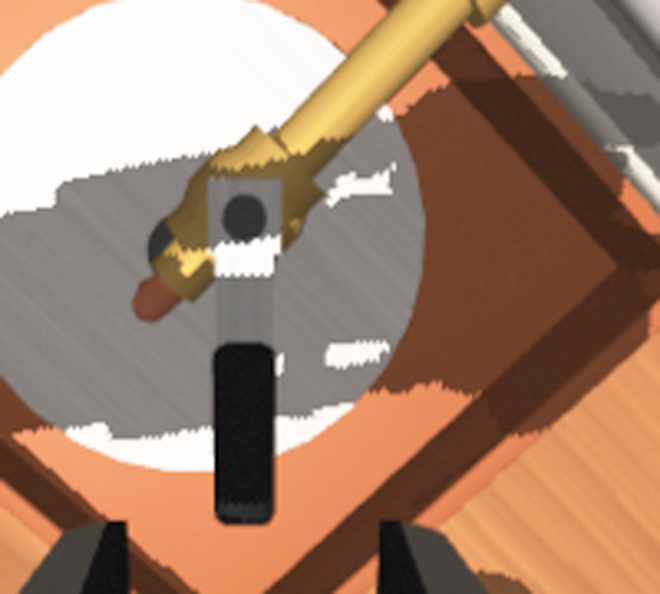

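```bash
python3 - <<'E'
from h import *
p=pickle.load(open("n_wrist.pkl","rb"))
c=lambda x,y:np.array([(x+.5)/3.3-.5+180,(y+.5)/3.3-.5+60])
A=atz(p,c(244,217),.250);B=atz(p,c(244,346),.249);D=atz(p,c(244,521),.249);E=atz(p,c(245,180),.246)
print(A,B,D)
for u,v in((A,D),(B,D),(E,D)):print(np.degrees(np.arctan2((v-u)[0],-(v-u)[1])))
P=atz(p,c(285,150),.208);Q=atz(p,c(440,20),.208)
# centreline from pipe edges: (278,135)-(415,8) and (312,165)-(462,28)
P=atz(p,c((285+318)/2,(142+172)/2),.208);Q=atz(p,c((410+462)/2,(10+28)/2),.208);print(P,Q,np.degrees(np.arctan2(*(Q-P)[::-1])))
E
```

```text
[ 0.55625423 -0.15997231] [ 0.53170336 -0.18502745] [ 0.49502566 -0.22246534]
-44.41444252061426
-44.41234257009475
-44.56216714672289
[ 0.57850648 -0.16191941] [ 0.63318206 -0.16107685] 0.8828660569678204
```

```bash
python3 look.py q scene top; python3 - <<'E'
from h import *
a=cv2.imread("pics/q_scene.png");b=cv2.imread("pics/q_top.png")
cv2.imwrite("pics/q.png",np.hstack([cv2.resize(a[140:250,270:370],(400,440)),cv2.resize(b[110:220,120:220],(400,440))]))
d=pickle.load(open("q_scene.pkl","rb"))
for h in(.213,.243):print(proj(d,C*[1,1,0]+.112*xs+h*zz))
E
```

```text
13.8833 [ 0.5137 -0.206   0.3276] [-5.990e-01  5.100e-02  1.493e+00 -1.000e-03  1.596e+00  1.740e-01] F [-0.5 -0.3 -0.6] 0.5434806142565977
[[0.716, 0.001, 0.698], [-0.698, -0.001, 0.716], [0.002, -1.0, -0.0]]
btn-point err along xs,ys,z mm [1.1, -405.4, 214.6]
[[334.63898591 201.57224393]]
[[336.30590791 193.98584532]]
```

View pics/q_scene.png

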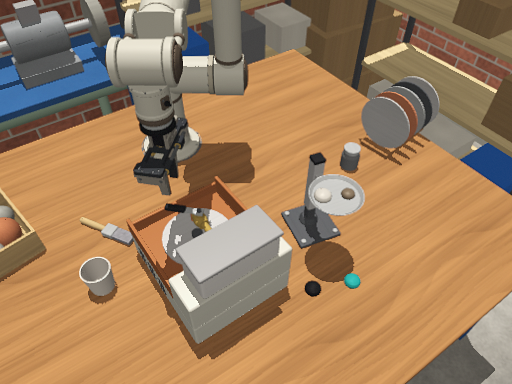

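View pics/q.png

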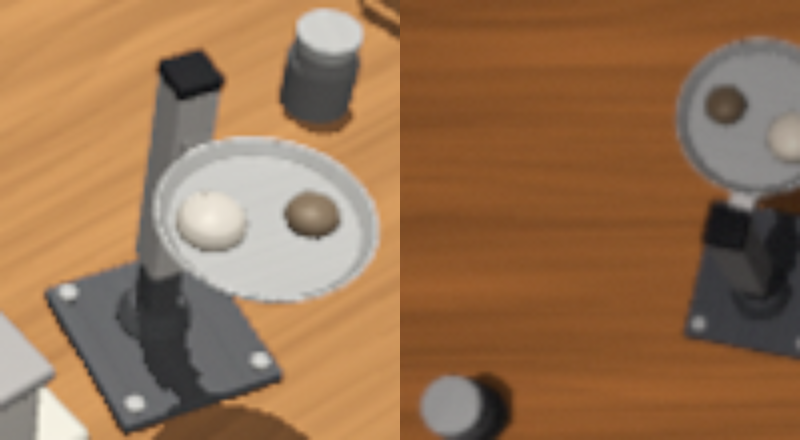

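```bash
python3 -c "
from rig import r
print(r.job_done())"
```

```text
the job is handed in; nothing more can be done
None
```

I raised the stone tray by one hole, then turned the tap to about half open, and handed the job in at about 13.9 s of the 54 s allowed.

- **Tray:** I pinched the spring button flush and lifted the tube about 30 mm. In the wrist picture I then saw the button standing out through the next hole. When I lowered slightly, the force turned upward, so the tube was resting on the button before I let go. After release the tray centre shows at about (337, 195) in the scene picture, and (336, 194) is predicted for a 30 mm raise. Both stones are still on the tray. The largest wrist force I read during the lift was about 22 N.
- **Tap:** I pinched the sleeve, swung it clockwise round the stem and let go. The final picture puts the lever at 44.4° in world axes, but the opening depends on what I take as shut. It is about 45.3° from the pipe and machine direction, and about 44.1° from the shut lever's own picture. The two disagree by about 1°, and 45° lies between them.
- **Other things:** the jar, cup and brush look unmoved in the last picture. The gripper was about 8 cm above the lever and touching nothing.
- **Small upsets:** my first two move calls were refused as "invalid input" because the rows left out some fields. One tilting move fell 9 mm short and I corrected it before gripping the tube.

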